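Load rusty nuts into a tumbler through its port

TASK

Clean a batch of rusty nuts: swing the cover of the tumbler's loading port fully aside, pick up the chute with the four rusty nuts lying in it and tip it over the port so that all four slide down the spout into the bowl; do not handle the nuts themselves. Then set the empty chute gently down upright on the bench and swing the cover shut over the port again. Leave the tools and parts lying around where they are.

Things in the scene. Friction and masses are not known exactly. Their poses are not given: they have to be found in the camera images.
- tumbler: Bench vibratory tumbler, fixed: round grey base (172 mm diameter), round grey bowl on springs (200 mm diameter, 124 mm high, floor at 65 mm), flat black lid (208 mm over its rim, top at 129.5 mm) with an open steel neck in its middle. Origin: centre of its underside, on the bench; z up. Cover pivot at x = 0, y = +70 mm.
- port (a point): Centre of the loading port's opening, in the plane of the neck's rim, 150 mm above the bench on the tumbler's z axis; axes as the tumbler's. Neck: 68 mm inside, 80 mm outside diameter, standing 20 mm above the lid.
- port_cover (a joint): Swing of the port cover about its upright pivot pin, rad: 0 = shut, concentric with the neck; grows clockwise seen from above to the stop at 1.75; the port is fully clear above 1.3. It stays where it is left (stiff pivot: about 2 N at the knob moves it).
- cover_knob (a point): On the cover: steel disc 84 mm in diameter, top 156.5 mm above the bench, on a 24 mm wide arm, 70 mm from pivot to disc centre. A round black knob 16 mm in diameter stands on the disc's centre from 156.5 to 194.5 mm above the bench. This point: on the knob's axis, 184 mm above the bench.
- cover_pivot (a point): The cover's upright pivot axis, 155 mm above the bench; a pin with a wing nut (42 mm span) stands there up to 174 mm. Shut, the cover reaches from here along the tumbler's -y to the neck; at its stop the disc's centre is at x = -69, y = +82 mm of the tumbler, so the neck is free from the -y side.
- chute: Hand chute, loose, 350 g: open steel sheet trough 220 mm long (x), floor 3 mm, walls 28 mm high; 59 mm wide outside, narrowing in front to a spout 49 mm wide (44 inside); closed at the back (-x), open at the spout (+x), bar handle lengthwise above it. Origin: centre of its underside; z up. Stands flat on the bench. Nuts begin to slide in it at 13 to 20 degrees of tilt.
- chute_grip (a point): Middle of the chute's wooden handle bar, at x = -20, z = 73 mm in the chute; the bar is 14 mm thick (chute y), 22 mm tall, free for 82 mm of its length (x) between the straps; 34 mm of free height below it over the walls. Axes as the chute's.
- chute_lip (a point): Middle of the spout's floor edge, at x = +110, z = 3 mm in the chute; axes as the chute's.
- nut0: Rusty brown hex nut, 37 mm over corners, 32 mm over flats, 17 mm thick, 50 g, loose in the chute; origin: centre of its underside (nut0 hindmost, nut3 nearest the spout).
- nut1: Rusty brown hex nut, 37 mm over corners, 32 mm over flats, 17 mm thick, 50 g, loose in the chute; origin: centre of its underside.
- nut2: Rusty brown hex nut, 37 mm over corners, 32 mm over flats, 17 mm thick, 50 g, loose in the chute; origin: centre of its underside.
- nut3: Rusty brown hex nut, 37 mm over corners, 32 mm over flats, 17 mm thick, 50 g, loose in the chute; origin: centre of its underside.
- wrench: Bystander: 182 mm combination wrench lying on the bench, loose; origin: middle of its underside.
- new_nut: Bystander: bright steel hex nut, 44 mm over corners, 20 mm thick, on the bench, loose; not one of the batch. Origin: centre of its underside.
Things that resemble listed ones, but are neither listed nor needed, are in the scene too. What is shaped like the nut3 but turquoise is not meant.

How it is judged (in metres and radians):
On the way, in this order (a step that is already met when the one before it is completed fails the run):
1. the port cover is swung clear of the port (value of joint port_cover above 1.3 rad), for 0.2 s.
2. all four rusty nuts lie in the tumbler's bowl while the chute is still held off the bench and the cover is open (horizontal distance between each of nut0, nut1, nut2, nut3 and tumbler below 0.095 m and z of nut0 in the frame of tumbler between 0.055 and 0.118 m and z of nut1 in the frame of tumbler between 0.055 and 0.118 m and z of nut2 in the frame of tumbler between 0.055 and 0.118 m and z of nut3 in the frame of tumbler between 0.055 and 0.118 m and height (world z) of chute above 0.05 m and value of joint port_cover above 0.9 rad), for 0.2 s.
At the end, for the whole second after the job is handed in: All four rusty nuts rest in the tumbler's bowl under the lid, the cover is shut over the port (within 0.1 rad, 7 mm at the knob), and the chute stands upright and at rest flat on the bench (within 8 mm and 0.08 rad), released (horizontal distance between each of nut0, nut1, nut2, nut3 and tumbler below 0.095 m and z of nut0 in the frame of tumbler between 0.055 and 0.118 m and z of nut1 in the frame of tumbler between 0.055 and 0.118 m and z of nut2 in the frame of tumbler between 0.055 and 0.118 m and z of nut3 in the frame of tumbler between 0.055 and 0.118 m and value of joint port_cover below 0.1 rad and height (world z) of chute between -0.008 and 0.008 m and angle between chute's own z axis and vertical below 0.08 rad and linear speed of chute below 0.02 m/s and linear speed of each of nut0, nut1, nut2, nut3 below 0.03 m/s); the robot touches nothing.
It fails at once if a rusty nut is handled with the fingers (over 2 N) (contact force between the fingers and nut0 above 2 N or contact force between the fingers and nut1 above 2 N or contact force between the fingers and nut2 above 2 N or contact force between the fingers and nut3 above 2 N).
It fails at once if the chute is dropped on the bench (faster than 0.7 m/s within 40 mm of it) (height (world z) of chute below 0.04 m and linear speed of chute above 0.7 m/s).
It fails at once if the wrench or the bright nut is moved more than 30 mm (distance of any of wrench, new_nut from where it was at the start of the episode above 0.03 m).
It also fails if it takes over 72 s, if anything falls off the work surface, if the arm or the gripper's body presses on something with over 40 N, if the wrist force passes 120 N, or if a joint passes its speed limit or range.

ROBOT

A 6-joint arm with a two-finger parallel gripper is mounted at the origin on the work surface; the furniture and walls round the work are solid. World frame = base frame: x ahead of the robot, y to its left, z up, the work surface at z = 0. Lengths are in mm, angles in rad, forces in N, time in s.
With the tool pointing down it reaches from about 250 to 800 mm from the base axis. Payload 3.9 kg.
Tool frame: the origin (TCP) lies on the mounting face of the last link; the fingertips stand 173 mm ahead of it and the grasp point (between the pads) lies 155 mm ahead of it (robot.tip_reach is the distance from the TCP to the fingertips, in mm); z points along the fingers, y is the line along which they close (so a half turn about z gives the same grasp; the last joint's range is limited). The gripper opens to 85 mm and grips with 20 to 120 N. Pads are 22 mm wide; open, the fingers measure 114 mm over their backs; the gripper's body (76 mm by 85 mm) begins 54 mm behind the grasp point. The pads swing forward as they close: fully open they stand 13 mm farther back than shut.
Start: joints at [-1.234, 0.26, -0.138, 1.173, 0, 1.571], TCP at [173.491, -495.496, 404.704] pointing down, gripper open.
Joint ranges: [-2.78, 2.78], [-0.83, 1.72], [-1.28, 1.37], [-1.9, 2.12], [-1.57, 1.48], [-3.14, 3.14]. Speed limits (rad/s): [2.57, 2.57, 3.14, 3.14, 3.14, 3.14].

INTERFACE

Orientations are given as a rotation vector (axis times angle).
In Python, from bench import robot gives the robot as it stands. The module is installed in compiled form; this text tells all that it offers.
- The arm moves only by the tool play_rows, never from a script. Its arguments are lists of equal length, an entry for each row: "delta_pos": the shift along the tool's x, y, z in cm, a list of three; "dr": the turn, a rotation vector about the tool's x, y, z in rad, a list of three. A call has 1 to 20 rows; each row is the pose to reach, as a shift and turn from the pose commanded when the call began, along the tool's axes at that moment; what a row does not reach only later rows make up. A row lasts 1/10 s, in which the tool goes at most 50 mm and 8.59 degrees, less where a joint would pass 70% of its speed; a pose out of reach is approached as far as the arm can. A call with a gripper value outside its range is refused whole. "grip" is the closure, from 0 (fully open) to 1 (shut), set as the call begins (left out, the last holds). The fingers move at their own pace and stop on an object; the grip force is fixed at half the most. Time passes only in rows, so rows that repeat a pose let the fingers close. It gives the time, the measured TCP pose, the force, the opening and the grip force at its end, in the units of the state.
- robot.get_obs(): the state, without advancing time (a new reading comes with each control period).
- robot.snapshot(name): name is "side" or "top" or "wrist"; returns a dict with "image" (420x560x3 uint8, blue, green, red), "range_z" (420x560 float32, mm along the optical axis (not along the pixel's ray), 0 where there is no reading), "mtx" (3x3 intrinsics, pixels), "cam_to_world" (4x4, takes a point from camera to world coordinates). Camera axes: x right, y up, looking along -z (the intrinsics and any distortion apply to the point x, -y, -z); pixel columns grow to the right and rows downward; lengths in mm; the calibration is good to about 2 mm. A picture is of the moment at which its call begins.
- robot.sign_off(): hands the job in; it is judged then, once.
Trained networks look in a picture, given as the dict that the camera call returned (one of the last four; its "shot" number tells which), for a name from the list of things; names that differ only in an ending like _2 or _b are one class to them, and where a whole thing is asked for, a point or a joint stands for the part that bears it (a point fixed in the world has none). Each returns a list of dicts, best first, with "confidence" (0 to 1); they miss things now and then, are a little off and sometimes report something else, mostly with a low value. They report only what shows in the picture. A call takes as long as a camera call. They do not tell look-alikes from the thing itself.
- robot.search_frame(name, picture): "centre" ([x, y, z] in mm, in world coordinates, good to about 4 mm: the middle of the surface that is visible of it).
- robot.regions_of(name, picture): "region" (420x560 bool, what is visible of it).
- robot.mark_of(name, picture): "centre" ([x, y, z] in mm, in world coordinates, good to about 4 mm: a listed point, or the origin of a listed thing).
The state is a dict: "t": time; "joints": joint angles; "qvel": joint speeds; "joint_torque": joint torques, N m; "tcp_pos": TCP position; "tool_rot": TCP orientation; "ft_force": force on the tool from outside, world axes, zero at the start; "moment": the same for the moment, N m; "width": finger opening in mm; "grip_force": force on a finger pad.
Only numpy, scipy, OpenCV 4.12 (cv2) and the standard library are available. Lean on these libraries where they do the work, as an engineer would, in place of code of your own. Each camera call takes 0.05 s, during which the arm holds its last target. There are 200 camera calls.

## Working session

There is one attempt and no reset: what is moved stays moved. The work goes in short steps, Python scripts to look and compute and a tool call to move; the robot and the scene stay as the last step left them, time stands still between calls to the robot, and variables do not carry over. Pictures are saved under pics/ and viewed, at most 10 in all, crops included, and the job is handed in when it is done.

Besides the shell and the picture viewer there is one more tool, called as name(argument=value, ...), one argument or row to a line, values as JSON. play_rows: Moves the arm, as the interface text tells. Its arguments: {"type":"object","properties":{"delta_pos":{"type":"array","items":{"type":"array","items":{"type":"number"}}},"dr":{"type":"array","items":{"type":"array","items":{"type":"number"}}},"grip":{"type":"number"}},"required":["delta_pos","dr"]}

```bash
mkdir -p pics; python3 - <<'E'
from bench import robot
import cv2,numpy as np
o=robot.get_obs();print({k:np.round(v,3) for k,v in o.items()})
ims=[]
for c in ["top","side"]:
    p=robot.snapshot(c)
    cv2.imwrite(f"pics/{c}0.png",p["image"])
    print(c,np.round(p["cam_to_world"],2).tolist())
    for n in ["tumbler","port","cover_knob","cover_pivot","chute","chute_grip","chute_lip","nut0","nut1","nut2","nut3","wrench","new_nut"]:
        print(n,[(np.round(d["centre"]).tolist(),round(d["confidence"],2)) for d in robot.mark_of(n,p)][:6])
E
```

```text
{'t': np.float64(0.0), 'joints': array([-1.234,  0.261, -0.139,  1.173,  0.   ,  1.571]), 'qvel': array([-0.   , -0.001,  0.001,  0.   ,  0.   ,  0.001]), 'joint_torque': array([ 1.0000e-03, -4.0568e+01,  2.5392e+01,  1.9000e-02,  0.0000e+00,
       -0.0000e+00]), 'tcp_pos': array([ 173.387, -495.202,  403.871]), 'tool_rot': array([-3.095, -0.526,  0.   ]), 'ft_force': array([-0.149,  0.337, -0.152]), 'moment': array([ 0.024, -0.062, -0.022]), 'grip_force': np.float64(0.0), 'width': np.float64(85.257)}
top [[-0.0, 0.99, -0.12, 419.18], [-1.0, 0.0, 0.04, 40.73], [0.04, 0.12, 0.99, 973.86], [0.0, 0.0, 0.0, 1.0]]
tumbler [([680.0, 96.0, 2.0], 0.88)]
port [([680.0, 91.0, 151.0], 0.82), ([462.0, 72.0, 4.0], 0.3)]
cover_knob [([648.0, 99.0, 185.0], 0.67)]
cover_pivot [([677.0, 164.0, 158.0], 0.6)]
chute []
chute_grip [([468.0, 15.0, 74.0], 0.94)]
chute_lip [([451.0, 142.0, 6.0], 0.64)]
nut0 [([476.0, -52.0, 8.0], 0.58), ([466.0, 32.0, -1.0], 0.56), ([472.0, -7.0, 1.0], 0.52), ([465.0, 74.0, 3.0], 0.46), ([377.0, 95.0, 1.0], 0.45)]
nut1 [([476.0, -52.0, 8.0], 0.58), ([466.0, 32.0, -1.0], 0.
[... 818 characters left out ...]
_lip [([453.0, 144.0, 0.0], 0.93)]
nut0 [([475.0, -43.0, 3.0], 0.62), ([465.0, 76.0, 1.0], 0.62), ([470.0, -12.0, 4.0], 0.54), ([377.0, 91.0, 1.0], 0.5), ([465.0, 32.0, 3.0], 0.49)]
nut1 [([475.0, -43.0, 3.0], 0.62), ([465.0, 76.0, 1.0], 0.62), ([470.0, -12.0, 4.0], 0.54), ([377.0, 91.0, 1.0], 0.5), ([465.0, 32.0, 3.0], 0.49)]
nut2 [([475.0, -43.0, 3.0], 0.62), ([465.0, 76.0, 1.0], 0.62), ([470.0, -12.0, 4.0], 0.54), ([377.0, 91.0, 1.0], 0.5), ([465.0, 32.0, 3.0], 0.49)]
nut3 [([475.0, -43.0, 3.0], 0.62), ([465.0, 76.0, 1.0], 0.62), ([470.0, -12.0, 4.0], 0.54), ([377.0, 91.0, 1.0], 0.5), ([465.0, 32.0, 3.0], 0.49)]
wrench [([702.0, -140.0, -3.0], 0.74)]
new_nut [([566.0, -103.0, 1.0], 0.47)]
```

View pics/top0.png

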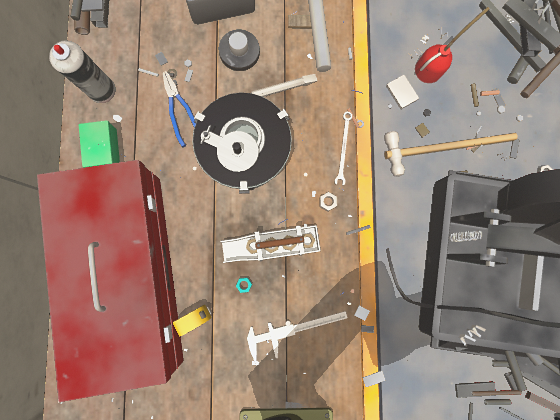

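View pics/side0.png

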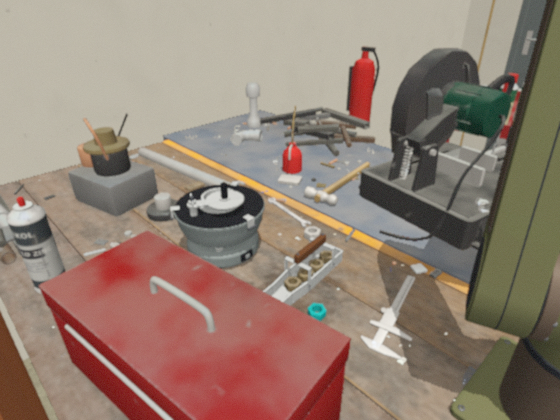

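The top view shows the tumbler at (242,140), with its cover already about 0.44 rad open and the knob at (237,148). The chute is at (270,243), spout to the left (+y), with four brown nuts under the bar. The hex nut at (244,285) is turquoise, so it's the look-alike and not meant. The bright nut is at (328,200) and the wrench at (344,148). Next I'll refine positions with depth and confirm in one enlarged crop.

```bash
cat > h.py <<'E'
from bench import robot
import cv2,numpy as np
from scipy.spatial.transform import Rotation as Ro
def cloud(p):
    z=p["range_z"];K=p["mtx"];v,u=np.mgrid[0:420,0:560]
    c=np.stack([(u-K[0,2])/K[0,0]*z,-(v-K[1,2])/K[1,1]*z,-z,np.ones_like(z)],-1)
    w=(c@p["cam_to_world"].T)[...,:3]; w[z<=0]=np.nan
    return w
def sel(w,x,y,z):
    m=np.ones(w.shape[:2],bool)
    for i,r in enumerate((x,y,z)): m&=(w[...,i]>r[0])&(w[...,i]<r[1])
    return w[m]
def goal(grasp,yawy,tilt=0,L=155,flip=0):
    """tool pose: grasp point world, tool-y yaw; tilt about tool y"""
    y=np.array([np.cos(yawy),np.sin(yawy),0]);z=np.array([0,0,-1.])
    R=np.stack([np.cross(y,z),y,z],1)@Ro.from_euler('y',tilt).as_matrix()
    return np.array(grasp)-R[:,2]*L,R
def delta(P,R,P0,R0):
    return np.round(R0.T@(P-P0)/10,2).tolist(),np.round(Ro.from_matrix(R0.T@R).as_rotvec(),3).tolist()
def cur():
    o=robot.get_obs();return o["tcp_pos"],Ro.from_rotvec(o["tool_rot"]).as_matrix(),o
E
python3 - <<'E'
from h import *
for c in ["top","side"]:
    p=robot.snapshot(c);w=cloud(p)
    k=sel(w,(600,700),(60,140),(180,199));print(c,"knob",len(k),k.mean(0).round(1),k.min(0).round(),k.max(0).round())
    b=sel(w,(430,500),(-60,80),(77,90));print("bar",len(b),b.mean(0).round(1),b.min(0).round(),b.max(0).round())
    m,_=[*cv2.PCACompute(b[:,:2].astype(np.float32),None)];print(_[0])
    r=sel(w,(630,730),(40,145),(146,153)) ;print("rim",len(r),cv2.minEnclosingCircle(r[:,:2].astype(np.float32)))
    l=sel(w,(540,800),(-20,200),(124,135));print("lid",cv2.minEnclosingCircle(l[:,:2].astype(np.float32)))
    t=sel(w,(200,760),(190,450),(60,400));print("toolbox",t.min(0).round(),t.max(0).round(),np.percentile(t[:,2],[50,90]))
    n=sel(w,(500,780),(185,300),(40,400));print("near",len(n),n.min(0) if len(n) else 0,n.max(0) if len(n) else 0)
    ch=sel(w,(400,520),(-120,170),(24,36));print("walls",ch.min(0).round(),ch.max(0).round())
    if c=="top": cv2.imwrite("pics/crop.png",cv2.resize(p["image"][90:310,170:370],None,fx=2.7,fy=2.7,interpolation=2))
E
```

```text
top knob 67 [644.7 101.2 192.5] [638.  94. 180.] [653. 109. 198.]
bar 325 [466.7  16.1  84. ] [454. -35.  78.] [480.  67.  89.]
[-0.13778394  0.99046224]
rim 195 ((679.39990234375, 94.67366027832031), 39.80842971801758)
lid ((679.4217529296875, 94.19204711914062), 109.13348388671875)
toolbox [200. 190.  60.] [739. 450. 211.] [173.4521669  175.47850273]
near 1677 [500.09371082 185.05356174  40.0193883 ] [737.84957308 299.94062411 178.96399243]
walls [425. -79.  24.] [509. 147.  35.]
side knob 58 [643.2 103.  189.6] [637.  95. 180.] [653. 109. 196.]
bar 243 [464.1  19.7  82.4] [452. -34.  77.] [480.  68.  87.]
[-0.1338822  0.9909974]
rim 76 ((673.8509521484375, 105.11518859863281), 53.27205276489258)
lid ((678.9735717773438, 93.45321655273438), 109.73866271972656)
toolbox [200. 190.  60.] [733. 450. 209.] [173.30820942 174.32853549]
near 793 [500.17932152 185.00440994  80.51087091] [740.36770342 299.9567171  175.18606334]
walls [425. -77.  24.] [493. 144.  36.]
```

View pics/crop.png

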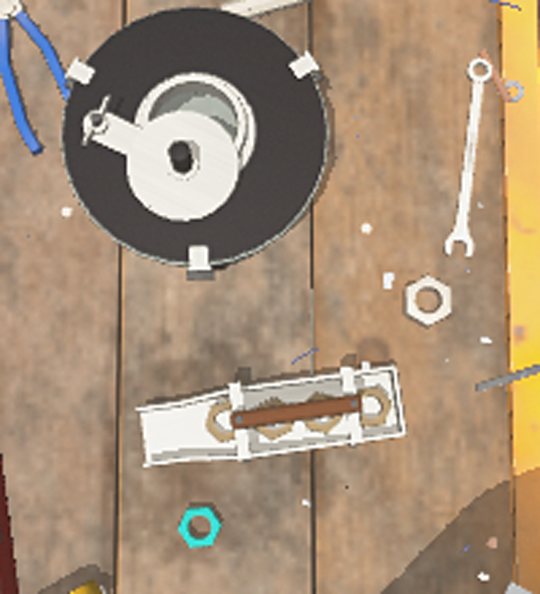

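The crop confirms it: knob at (182,155), wing nut at (96,122) and the chute with four rusty nuts. The hex at (200,525) is turquoise and stays out of this. Knob-to-pivot distance measures 71 mm and the bar top is at 84 mm, both as they should be.

```bash
python3 - <<'E'
from h import *
p=robot.snapshot("top");w=cloud(p)
t=sel(w,(200,760),(150,450),(163,178));print("box top",np.percentile(t[:,0],[1,99.5]),np.percentile(t[:,1],[.2,50]))
t2=sel(w,(560,660),(175,260),(20,250));print(len(t2),t2.min(0),t2.max(0))
P0,R0,o=cur()
A=P0[:2];B=np.array([645.5,101.5]);d=(B-A)/np.linalg.norm(B-A)
q=w.reshape(-1,3);q=q[~np.isnan(q[:,0])];s=(q[:,:2]-A)@d;e=abs((q[:,:2]-A)@[-d[1],d[0]])
for a in range(0,800,100):
    m=(s>a)&(s<a+100)&(e<110);print(a,q[m,2].max().round() if m.any() else None,end=' | ')
print()
K=np.array([645.5,101.5])
for z in (250,184):
    print(z,delta(*goal([*K,z],-0.49),P0,R0))
E
```

```text
box top [204.00018194 617.73000115] [165.45224434 346.32426983]
133 [618.24319049 175.45535231 123.04196936] [659.57709446 195.42909043 134.67822986]
0 263.0 | 100 251.0 | 200 168.0 | 300 78.0 | 400 30.0 | 500 90.0 | 600 134.0 | 700 198.0 | 
250 ([64.28, -40.75, -0.03], [0.0, -0.0, -0.744])
184 ([64.28, -40.75, 6.57], [0.0, -0.0, -0.744])
```

play_rows(
  delta_pos=[
    [0,0,-5],
    [0,0,-6],
    [64.3,-40.8,-6],
    [64.3,-40.8,-6],
    [64.3,-40.8,-6],
    [64.3,-40.8,-6],
    [64.3,-40.8,-6],
    [64.3,-40.8,-6],
    [64.3,-40.8,-6],
    [64.3,-40.8,-6],
    [64.3,-40.8,-6],
    [64.3,-40.8,-6],
    [64.3,-40.8,-6],
    [64.3,-40.8,-6],
    [64.3,-40.8,-6],
    [64.3,-40.8,-6],
    [64.3,-40.8,-6],
    [64.3,-40.8,-6],
    [64.3,-40.8,-6],
    [64.3,-40.8,-6],
  ],
  dr=[
    [0,0,0],
    [0,0,0],
    [0,0,-0.744],
    [0,0,-0.744],
    [0,0,-0.744],
    [0,0,-0.744],
    [0,0,-0.744],
    [0,0,-0.744],
    [0,0,-0.744],
    [0,0,-0.744],
    [0,0,-0.744],
    [0,0,-0.744],
    [0,0,-0.744],
    [0,0,-0.744],
    [0,0,-0.744],
    [0,0,-0.744],
    [0,0,-0.744],
    [0,0,-0.744],
    [0,0,-0.744],
    [0,0,-0.744],
  ],
  grip=0.4,
)

```text
t: 3.55
tcp_pos: [645.2, 101.5, 464.6]
tool_rot: [2.694, 1.616, -0.002]
ft_force: [1.1, -0.1, 0.7]
width: 51.3
grip_force: 0.0
```

play_rows(
  delta_pos=[
    [0,0,5],
    [0,0,9],
    [0,0,11],
    [0,0,12.4],
    [0,0,12.4],
    [0,0,12.4],
  ],
  dr=[
    [0,0,0],
    [0,0,0],
    [0,0,0],
    [0,0,0],
    [0,0,0],
    [0,0,0],
  ],
)

```text
t: 4.15
tcp_pos: [645.0, 100.7, 341.8]
tool_rot: [2.695, 1.614, 0.001]
ft_force: [-0.4, 0.4, 0.3]
width: 51.1
grip_force: 0.0
```

play_rows(
  delta_pos=[
    [0,0,0],
    [0,0,0],
    [0,0,0],
    [0,0,0],
    [0,0,0],
    [0,0,0],
  ],
  dr=[
    [0,0,0],
    [0,0,0],
    [0,0,0],
    [0,0,0],
    [0,0,0],
    [0,0,0],
  ],
  grip=1.0,
)

```text
t: 4.75
tcp_pos: [645.9, 101.9, 342.3]
tool_rot: [2.693, 1.615, 0.003]
ft_force: [-0.6, -0.9, 6.5]
width: 14.0
grip_force: 58.4
```

```bash
python3 - <<'E'
from h import *
P0,R0,o=cur();print(P0,o["width"],o["grip_force"],o["ft_force"],o["joints"].round(2))
piv=np.array([679.,164.3])
v=P0[:2]-piv;print(np.hypot(*v));th0=np.arctan2(-v[0],-v[1]);print(th0)
r=np.hypot(*v)
for th in np.linspace(th0,1.6,9)[1:]:
    g=[piv[0]-r*np.sin(th),piv[1]-r*np.cos(th),P0[2]-155]
    print(delta(*goal(g,-.49-(th-th0)),P0,R0))
E
```

```text
[645.90896342 101.91604525 342.28233278] 14.022221002869584 58.42155396938324 [-0.62141259 -0.9291461   6.47891059] [ 0.16  0.51  0.09  1.15 -0.    2.22]
70.61709787080096
0.48770317158488574
([0.07, -0.98, -0.0], [0.002, -0.001, 0.139])
([0.27, -1.94, -0.0], [0.002, -0.001, 0.278])
([0.6, -2.86, -0.01], [0.002, -0.001, 0.417])
([1.05, -3.73, -0.01], [0.002, -0.001, 0.556])
([1.63, -4.53, -0.01], [0.002, -0.002, 0.695])
([2.3, -5.24, -0.01], [0.002, -0.002, 0.834])
([3.07, -5.85, -0.01], [0.002, -0.002, 0.973])
([3.92, -6.34, -0.01], [0.002, -0.002, 1.112])
```

play_rows(
  delta_pos=[
    [0.02,-0.5,0],
    [0.07,-0.98,0],
    [0.15,-1.46,0],
    [0.27,-1.94,0],
    [0.42,-2.4,0],
    [0.6,-2.86,0],
    [0.82,-3.3,0],
    [1.05,-3.73,0],
    [1.33,-4.13,0],
    [1.63,-4.53,0],
    [1.96,-4.89,0],
    [2.3,-5.24,0],
    [2.68,-5.55,0],
    [3.07,-5.85,0],
    [3.5,-6.1,0],
    [3.5,-6.1,0],
    [3.5,-6.1,0],
  ],
  dr=[
    [0,0,0.04],
    [0,0,0.08],
    [0,0,0.12],
    [0,0,0.16],
    [0,0,0.2],
    [0,0,0.24],
    [0,0,0.28],
    [0,0,0.32],
    [0,0,0.36],
    [0,0,0.4],
    [0,0,0.44],
    [0,0,0.48],
    [0,0,0.52],
    [0,0,0.56],
    [0,0,0.6],
    [0,0,0.6],
    [0,0,0.6],
  ],
)

```text
t: 6.45
tcp_pos: [605.8, 160.2, 342.2]
tool_rot: [3.049, 0.745, -0.009]
ft_force: [-8.6, -5.2, 12.2]
width: 13.9
grip_force: 59.8
```

play_rows(
  delta_pos=[
    [0,0,0],
    [0,0,0],
    [0,0,0],
    [0,0,0],
    [0,0,-4],
    [0,0,-8],
    [0,0,-12],
  ],
  dr=[
    [0,0,0],
    [0,0,0],
    [0,0,0],
    [0,0,0],
    [0,0,0],
    [0,0,0],
    [0,0,0],
  ],
  grip=0.4,
)

```text
t: 7.15
tcp_pos: [608.1, 161.8, 461.5]
tool_rot: [-3.051, -0.748, 0.002]
ft_force: [0.6, -0.6, 0.1]
width: 51.2
grip_force: 0.0
```

```bash
python3 - <<'E'
from h import *
p=robot.snapshot("side");w=cloud(p)
k=sel(w,(570,720),(60,210),(182,199));print("knob",len(k),k.mean(0).round(1),k.min(0).round(),k.max(0).round())
for n in ("cover_knob","cover_pivot","chute_grip"):print(n,robot.mark_of(n,p)[:1])
P0,R0,o=cur();print(P0,o["joints"].round(2))
g=[467.5,14.5]
for z in (180,74): print(z,delta(*goal([*g,z],0.136),P0,R0))
E
```

```text
knob 62 [603.7 162.4 190. ] [598. 154. 182.] [613. 169. 196.]
cover_knob [{'centre': [608.8, 158.3, 185.9], 'confidence': 0.64}]
cover_pivot [{'centre': [678.3, 163.9, 156.5], 'confidence': 0.93}]
chute_grip [{'centre': [470.3, 11.3, 73.3], 'confidence': 0.89}]
[608.61404638 161.88360772 461.71885948] [0.26 0.43 0.27 1.4  0.   2.92]
180 ([-19.36, 6.53, 12.62], [0.002, -0.002, -1.226])
74 ([-19.4, 6.52, 23.22], [0.002, -0.002, -1.226])
```

play_rows(
  delta_pos=[
    [-5,2,0],
    [-10,4,0],
    [-19.4,6.5,6],
    [-19.4,6.5,12.6],
    [-19.4,6.5,12.6],
    [-19.4,6.5,12.6],
    [-19.4,6.5,12.6],
    [-19.4,6.5,12.6],
    [-19.4,6.5,12.6],
    [-19.4,6.5,12.6],
    [-19.4,6.5,12.6],
  ],
  dr=[
    [0,0,-0.14],
    [0,0,-0.28],
    [0,0,-0.42],
    [0,0,-0.56],
    [0,0,-0.7],
    [0,0,-0.84],
    [0,0,-0.98],
    [0,0,-1.12],
    [0,0,-1.226],
    [0,0,-1.226],
    [0,0,-1.226],
  ],
)

```text
t: 8.45
tcp_pos: [465.7, 14.3, 333.6]
tool_rot: [-2.067, -2.364, 0.002]
ft_force: [0.3, -0.4, -0.4]
width: 51.2
grip_force: 0.0
```

```bash
python3 - <<'E'
from h import *
p=robot.snapshot("wrist");w=cloud(p);cv2.imwrite("pics/w1.png",p["image"])
b=sel(w,(430,500),(-60,90),(78,90));print("bar",len(b),b.mean(0).round(1),b.min(0).round(),b.max(0).round())
m,e=cv2.PCACompute(b[:,:2].astype(np.float32),None);print(e[0])
n=e[0];s=(b[:,:2]-m)@[-n[1],n[0]];print(np.percentile(s,[1,99]))
print(robot.mark_of("chute_grip",p)[:1])
P0,R0,o=cur();print(P0,R0[:,1],o["joints"].round(2))
E
```

```text
bar 2583 [467.3  20.8  82.9] [454. -35.  78.] [481.  70.  86.]
[-0.13604712  0.9907024 ]
[-6.86078777  6.81098314]
[{'centre': [467.3, 17.9, 70.6], 'confidence': 0.58}]
[465.94419995  14.3441995  334.10189011] [ 0.99095305  0.13420364 -0.00119935] [ 0.03  0.21 -0.41  0.96  0.    1.47]
```

View pics/w1.png

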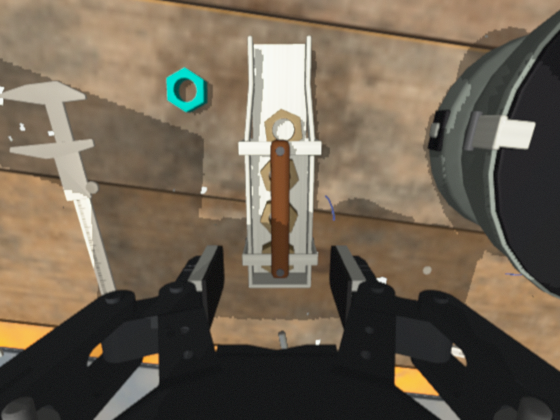

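The wrist view shows the chute bar at column 280, midway between the fingers. Four brown nuts lie in the trough, with the turquoise nut off to the left at (186,90). I'll descend and grip.

play_rows(
  delta_pos=[
    [0.2,0.15,4],
    [0.2,0.15,8],
    [0.2,0.15,10.5],
    [0.2,0.15,10.5],
    [0.2,0.15,10.5],
  ],
  dr=[
    [0,0,0],
    [0,0,0],
    [0,0,0],
    [0,0,0],
    [0,0,0],
  ],
)

```text
t: 9.05
tcp_pos: [467.5, 16.5, 229.8]
tool_rot: [-2.065, -2.366, 0.001]
ft_force: [0.2, -0.1, -0.2]
width: 51.4
grip_force: 0.0
```

play_rows(
  delta_pos=[
    [0,0,0],
    [0,0,0],
    [0,0,0],
    [0,0,0],
    [0,0,0],
    [0,0,0],
  ],
  dr=[
    [0,0,0],
    [0,0,0],
    [0,0,0],
    [0,0,0],
    [0,0,0],
    [0,0,0],
  ],
  grip=1.0,
)

```text
t: 9.65
tcp_pos: [467.9, 16.5, 230.9]
tool_rot: [2.064, 2.366, 0.002]
ft_force: [-2.0, 0.2, 6.2]
width: 13.2
grip_force: 63.4
```

play_rows(
  delta_pos=[
    [0,0,-1],
    [0,0,-3],
    [0,0,-6],
    [0,0,-10],
    [0,0,-14],
    [0,0,-18],
    [0,0,-22],
    [0,0,-24],
    [0,0,-24],
    [0,0,-24],
  ],
  dr=[
    [0,0,0],
    [0,0,0],
    [0,0,0],
    [0,0,0],
    [0,0,0],
    [0,0,0],
    [0,0,0],
    [0,0,0],
    [0,0,0],
    [0,0,0],
  ],
)

```text
t: 10.65
tcp_pos: [467.0, 16.5, 468.7]
tool_rot: [-2.065, -2.366, 0.002]
ft_force: [-0.2, 0.4, -6.1]
width: 12.9
grip_force: 61.5
```

```bash
python3 - <<'E'
from h import *
P0,R0,o=cur();print(P0,R0[:,1],o["width"],o["grip_force"],o["ft_force"],o["moment"],o["joints"].round(2))
p=robot.snapshot("side");cv2.imwrite("pics/s1.png",p["image"])
for n in ("chute_grip","chute_lip"):print(n,robot.mark_of(n,p)[:2])
E
```

```text
[466.97063216  16.47865144 468.7247484 ] [ 0.99077172  0.13553048 -0.00169891] 12.893186157944804 61.46998643875122 [-0.20577026  0.41548897 -6.12776324] [-0.00305402  0.04749502 -0.01280637] [ 0.04  0.14 -0.13  1.31  0.    1.47]
chute_grip [{'centre': [468.8, 12.9, 311.8], 'confidence': 0.96}]
chute_lip [{'centre': [452.1, 145.6, 240.7], 'confidence': 0.87}]
```

View pics/s1.png

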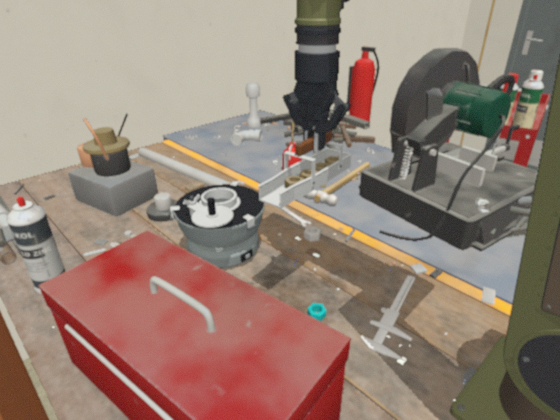

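The side view shows the chute hanging level in the gripper with the nuts inside, and the cover standing aside with its knob at (212,205). Now I'll compute the pour poses.

```bash
cat >> h.py <<'E'
OFF=np.array([129.,0,228.])
def lipgoal(lip,yawy,a):
    _,R=goal([0,0,0],yawy,-np.deg2rad(a));return np.array(lip)-R@OFF,R
E
python3 - <<'E'
from h import *
P0,R0,o=cur()
for lip,a in [((679.5,60,215),0),((679.5,76,170),6)]:
    P,R=lipgoal(lip,0.0,a);print(P.round(),delta(P,R,P0,R0))
E
```

```text
[680. -69. 443.] ([-11.35, 19.93, 2.35], [-0.005, -0.0, 0.136])
[680. -28. 410.] ([-7.34, 20.5, 5.62], [0.002, -0.105, 0.136])
```

play_rows(
  delta_pos=[
    [-0.3,0.5,0],
    [-0.9,1.5,0],
    [-1.7,3,0.2],
    [-2.6,4.6,0.4],
    [-3.5,6.2,0.7],
    [-4.4,7.8,0.9],
    [-5.3,9.4,1.1],
    [-6.2,11,1.3],
    [-7.1,12.5,1.5],
    [-8,14,1.7],
    [-8.9,15.5,1.9],
    [-9.7,17,2.1],
    [-10.4,18.3,2.2],
    [-10.9,19.2,2.3],
    [-11.2,19.7,2.35],
    [-11.35,19.93,2.35],
    [-11.35,19.93,2.35],
    [-11.35,19.93,2.35],
  ],
  dr=[
    [0,0,0.01],
    [0,0,0.02],
    [0,0,0.03],
    [0,0,0.04],
    [0,0,0.05],
    [0,0,0.06],
    [0,0,0.07],
    [0,0,0.08],
    [0,0,0.09],
    [0,0,0.1],
    [0,0,0.11],
    [0,0,0.12],
    [0,0,0.13],
    [0,0,0.136],
    [0,0,0.136],
    [0,0,0.136],
    [0,0,0.136],
    [0,0,0.136],
  ],
)

```text
t: 12.6
tcp_pos: [680.1, -68.9, 446.2]
tool_rot: [-2.221, -2.221, 0.0]
ft_force: [-1.0, -0.4, -5.5]
width: 12.7
grip_force: 61.5
```

```bash
python3 - <<'E'
from h import *
P0,R0,o=cur();print(P0,R0@OFF+P0,R0[:,0],o["joints"].round(2))
p=robot.snapshot("side");cv2.imwrite("pics/s2.png",p["image"])
for n in ("chute_grip","chute_lip","port"):print(n,robot.mark_of(n,p)[:2])
p=robot.snapshot("top")
for n in ("chute_grip","chute_lip","port"):print(n,robot.mark_of(n,p)[:2])
w=cloud(p)
r=sel(w,(630,730),(50,145),(146,153)) ;print("rim",len(r),cv2.minEnclosingCircle(r[:,:2].astype(np.float32)))
c=sel(w,(630,730),(-20,100),(225,262));print(c[:,1].max(), c.min(0),c.max(0))
for lip,a in [((679.5,76,180),0),((679.5,76,158),8)]+[((679.5,76,157),a) for a in range(11,48,3)]:
    P,R=lipgoal(lip,0.0,a);print(a,P.round(),*delta(P,R,P0,R0))
E
```

```text
[680.08327052 -68.88769328 446.17130246] [679.97007245  60.14390663 218.18921234] [-2.56069891e-05  9.99999990e-01  1.38614059e-04] [-0.1   0.54  0.41  1.44  0.    1.47]
chute_grip [{'centre': [674.5, 165.6, 154.3], 'confidence': 0.48}]
chute_lip [{'centre': [681.6, 58.6, 214.3], 'confidence': 0.93}]
port [{'centre': [681.3, 89.9, 153.0], 'confidence': 0.86}]
chute_grip [{'centre': [680.3, -69.3, 288.3], 'confidence': 0.56}]
chute_lip [{'centre': [685.2, 58.4, 221.0], 'confidence': 0.62}]
port [{'centre': [679.2, 91.5, 148.0], 'confidence': 0.66}, {'centre': [679.3, 94.5, -1.4], 'confidence': 0.57}]
rim 307 ((679.64501953125, 94.94766998291016), 40.015663146972656)
60.47714549124759 [647.27998575 -19.95377949 225.10168486] [710.35046341  60.47714549 260.81617357]
0 [680. -53. 408.] [1.59, -0.06, 3.82] [-0.0, -0.0, 0.0]
8 [680. -20. 402.] [4.89, -0.06, 4.44] [-0.0, -0.14, 0.0]
11 [680.  -7. 405.] [6.18, -0.06, 4.08] [-0.0, -0.192, 0.0]
14 [680.   6. 409.] [7.49, -0.06, 3.67] [-0.0, -0.244, 0.0]
17 [680.  19. 413.] [8.82, -0.06, 3.34] [-0.0, -0.297, 0.0]
20 [680.  33. 415.] [10.16, -0.06, 3.08] [-0.0, -0.349, 0.0]
23 [680.  46. 417.] [11.52, -0.06, 2.89] [-0.0, -0.402, 0.0]
26 [680.  60. 418.] [12.89, -0.06, 2.77] [-0.0, -0.454, 0.0]
29 [680.  74. 419.] [14.26, -0.06, 2.72] [-0.0, -0.506, 0.0]
32 [680.  87. 419.] [15.63, -0.06, 2.75] [-0.0, -0.559, 0.0]
35 [680. 101. 418.] [17.0, -0.06, 2.84] [-0.0, -0.611, 0.0]
38 [680. 115. 416.] [18.36, -0.06, 3.01] [-0.0, -0.663, 0.0]
41 [680. 128. 414.] [19.71, -0.06, 3.25] [-0.0, -0.716, 0.0]
44 [680. 142. 411.] [21.05, -0.06, 3.56] [-0.0, -0.768, 0.0]
47 [680. 155. 407.] [22.37, -0.06, 3.94] [-0.0, -0.82, 0.0]
```

play_rows(
  delta_pos=[
    [0.1,-0.05,0.4],
    [0.3,-0.05,1],
    [0.6,-0.05,1.8],
    [1,-0.05,2.6],
    [1.3,-0.05,3.3],
    [1.6,-0.05,3.8],
    [2.1,-0.05,3.9],
    [2.9,-0.05,4.1],
    [3.7,-0.05,4.25],
    [4.5,-0.05,4.4],
    [4.89,-0.05,4.44],
    [4.89,-0.05,4.44],
  ],
  dr=[
    [0,0,0],
    [0,0,0],
    [0,0,0],
    [0,0,0],
    [0,0,0],
    [0,0,0],
    [0,-0.02,0],
    [0,-0.055,0],
    [0,-0.09,0],
    [0,-0.125,0],
    [0,-0.14,0],
    [0,-0.14,0],
  ],
)

```text
t: 14.2
tcp_pos: [679.8, -18.9, 401.9]
tool_rot: [2.147, 2.15, -0.15]
ft_force: [0.5, -0.2, -7.2]
width: 12.9
grip_force: 61.5
```

```bash
python3 - <<'E'
from h import *
P0,R0,o=cur();print(P0,R0@OFF+P0,R0[:,0],o["ft_force"])
p=robot.snapshot("side")
for n in ("chute_lip",):print(n,robot.mark_of(n,p)[:2])
for a in np.arange(8,51,3):
    P,R=lipgoal((679.5,76,157),0.0,a);print(a,P.round(),*delta(P,R,P0,R0))
E
```

```text
[679.84967327 -18.94539848 401.94497488] [679.78275591  77.0789132  158.21494577] [-0.00135048  0.99027354 -0.1391276 ] [ 0.51137366 -0.1718432  -7.23491955]
chute_lip [{'centre': [679.6, 75.9, 158.1], 'confidence': 0.76}]
8 [680. -20. 401.] [-0.09, -0.04, 0.13] [0.0, -0.0, 0.001]
11 [680.  -7. 405.] [1.12, -0.03, -0.51] [0.001, -0.052, 0.001]
14 [680.   6. 409.] [2.37, -0.03, -1.09] [0.001, -0.105, 0.001]
17 [680.  19. 413.] [3.64, -0.03, -1.6] [0.001, -0.157, 0.001]
20 [680.  33. 415.] [4.93, -0.03, -2.05] [0.001, -0.209, 0.001]
23 [680.  46. 417.] [6.25, -0.03, -2.43] [0.001, -0.262, 0.001]
26 [680.  60. 418.] [7.59, -0.02, -2.74] [0.001, -0.314, 0.001]
29 [680.  74. 419.] [8.94, -0.02, -2.97] [0.001, -0.367, 0.001]
32 [680.  87. 419.] [10.3, -0.02, -3.14] [0.001, -0.419, 0.001]
35 [680. 101. 418.] [11.67, -0.02, -3.24] [0.001, -0.471, 0.001]
38 [680. 115. 416.] [13.04, -0.02, -3.26] [0.001, -0.524, 0.001]
41 [680. 128. 414.] [14.41, -0.01, -3.21] [0.001, -0.576, 0.001]
44 [680. 142. 411.] [15.78, -0.01, -3.09] [0.001, -0.628, 0.001]
47 [680. 155. 407.] [17.13, -0.01, -2.9] [0.001, -0.681, 0.001]
50 [680. 168. 402.] [18.48, -0.01, -2.64] [0.001, -0.733, 0.001]
```

play_rows(
  delta_pos=[
    [0.5,0,-0.25],
    [1.12,0,-0.5],
    [1.75,0,-0.8],
    [2.37,0,-1.1],
    [3,0,-1.35],
    [3.64,0,-1.6],
    [4.3,0,-1.83],
    [4.93,0,-2.05],
    [5.6,0,-2.25],
    [6.25,0,-2.43],
    [6.9,0,-2.6],
    [7.59,0,-2.74],
    [8.27,0,-2.86],
    [8.94,0,-2.97],
    [8.94,0,-2.97],
    [8.94,0,-2.97],
    [8.94,0,-2.97],
    [8.94,0,-2.97],
    [8.94,0,-2.97],
    [8.94,0,-2.97],
  ],
  dr=[
    [0,-0.026,0],
    [0,-0.052,0],
    [0,-0.078,0],
    [0,-0.105,0],
    [0,-0.131,0],
    [0,-0.157,0],
    [0,-0.183,0],
    [0,-0.209,0],
    [0,-0.236,0],
    [0,-0.262,0],
    [0,-0.288,0],
    [0,-0.314,0],
    [0,-0.34,0],
    [0,-0.367,0],
    [0,-0.367,0],
    [0,-0.367,0],
    [0,-0.367,0],
    [0,-0.367,0],
    [0,-0.367,0],
    [0,-0.367,0],
  ],
)

```text
t: 16.3
tcp_pos: [679.8, 72.3, 419.1]
tool_rot: [1.938, 1.936, -0.501]
ft_force: [0.3, 0.6, -4.3]
width: 12.8
grip_force: 61.9
```

```bash
python3 - <<'E'
from h import *
P0,R0,o=cur();print(P0,R0@OFF+P0,o["ft_force"],o["width"])
ims=[]
for c in ("side","top"):
    p=robot.snapshot(c)
    print([(d["centre"],d["confidence"]) for d in robot.mark_of("nut0",p)],[(d["centre"]) for d in robot.mark_of("chute_lip",p)])
    m=p["image"][130:280,130:380] if c=="side" else p["image"][60:210,150:400]
    ims.append(cv2.resize(m,None,fx=2,fy=2))
cv2.imwrite("pics/p1.png",np.vstack(ims))
E
```

```text
[679.80699303  72.30791936 419.0740016 ] [679.96122311  74.39113978 157.11859241] [ 0.27077331  0.61496719 -4.28793411] 12.841948086201159
[([607.1, 160.1, 186.6], 0.71), ([377.1, 92.7, 3.3], 0.68)] [[680.6, 73.6, 157.3]]
[] [[681.6, 69.2, 157.8], [679.6, 98.1, -1.7]]
```

View pics/p1.png

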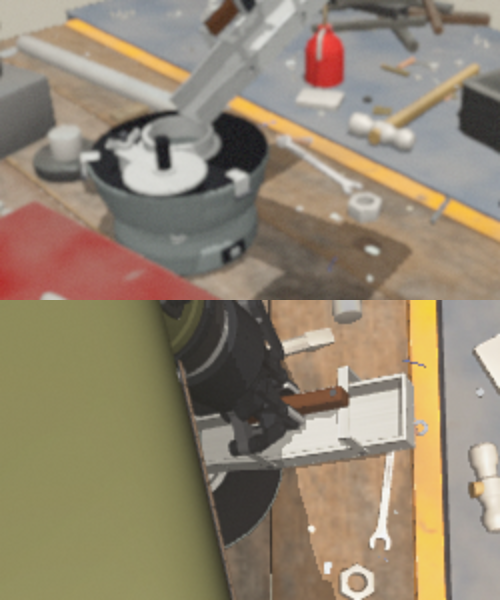

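The chute looks empty in both views: the trough at (380,410) in the lower panel is bare, and the port lies under the spout at (190,130) in the upper panel. The load has dropped too. I'll tilt a bit more to be sure.

play_rows(
  delta_pos=[
    [1.2,0,-0.6],
    [2.04,0,-1.04],
    [3.1,0,-1.5],
    [4.15,0,-1.9],
    [4.15,0,-1.9],
    [4.15,0,-1.9],
    [4.15,0,-1.9],
    [2.04,0,-1.04],
    [0,0,0],
    [0,0,0],
  ],
  dr=[
    [0,-0.05,0],
    [0,-0.087,0],
    [0,-0.131,0],
    [0,-0.175,0],
    [0,-0.175,0],
    [0,-0.175,0],
    [0,-0.175,0],
    [0,-0.087,0],
    [0,0,0],
    [0,0,0],
  ],
)

```text
t: 17.6
tcp_pos: [679.5, 68.4, 421.0]
tool_rot: [1.942, 1.93, -0.499]
ft_force: [0.2, -0.7, -3.7]
width: 12.8
grip_force: 61.9
```

```bash
python3 - <<'E'
from h import *
P0,R0,o=cur();print(P0,R0@OFF+P0,o["ft_force"],o["width"])
for lip,a in [((679.5,66,190),20),((679.5,50,240),0),((560,30,240),0),((451,143,240),0)]:
    y=0.136 if lip[0]<500 else 0
    P,R=lipgoal(lip,y,a);print(a,P.round(),*delta(P,R,P0,R0))
E
```

```text
[679.49582555  68.3913736  421.04214526] [680.47056894  70.41185539 159.08801277] [ 0.22748728 -0.66531514 -3.74180374] 12.801566142421064
20 [680.  23. 448.] [-5.32, 0.03, -0.17] [0.001, 0.158, -0.006]
0 [680. -79. 468.] [-15.16, 0.09, 3.05] [0.002, 0.507, -0.006]
0 [560. -99. 468.] [-16.99, -11.85, 4.02] [0.002, 0.507, -0.006]
0 [468.  15. 468.] [-7.06, -21.06, -1.54] [-0.032, 0.507, -0.139]
```

play_rows(
  delta_pos=[
    [-2,0,0],
    [-5.3,0,-0.2],
    [-7.5,0,0.5],
    [-10,0,1.2],
    [-12.5,0,2],
    [-15.2,0,3],
    [-15.2,0,3],
    [-15.2,0,3],
    [-15.2,0,3],
  ],
  dr=[
    [0,0.05,0],
    [0,0.15,0],
    [0,0.25,0],
    [0,0.35,0],
    [0,0.45,0],
    [0,0.507,0],
    [0,0.507,0],
    [0,0.507,0],
    [0,0.507,0],
  ],
)

```text
t: 18.5
tcp_pos: [679.6, -74.3, 466.1]
tool_rot: [-2.221, -2.222, 0.002]
ft_force: [-0.6, 0.3, -3.8]
width: 12.9
grip_force: 61.9
```

```bash
python3 - <<'E'
from h import *
P0,R0,o=cur();print(P0,R0@OFF+P0,R0[:,0],o["ft_force"],o["width"])
ims=[]
for c in ("side","top"):
    p=robot.snapshot(c);w=cloud(p)
    print([(np.round(d["centre"]),d["confidence"]) for d in robot.mark_of("nut0",p)],[(d["centre"]) for d in robot.mark_of("chute_lip",p)][:1])
    q=sel(w,(645,715),(60,130),(40,145));print("in port z",len(q),np.percentile(q[:,2],[2,25,50,75,98]).round() if len(q) else 0)
    m=p["image"][130:280,130:380] if c=="side" else p["image"][80:230,170:420]
    ims.append(cv2.resize(m,None,fx=2,fy=2,interpolation=2))
cv2.imwrite("pics/p2.png",np.vstack(ims))
E
```

```text
[679.60984873 -74.29436474 466.07951481] [679.31120091  54.5230844  237.97652139] [-3.65910820e-04  9.99999613e-01 -8.00039621e-04] [-0.55060686  0.28492555 -3.79504799] 12.916602889073015
[(array([379.,  94.,   1.]), 0.51)] [[681.3, 56.5, 236.5]]
in port z 198 [125. 132. 136. 141. 145.]
[(array([379.,  94.,   2.]), 0.48), (array([676., 105.,  79.]), 0.43)] [[681.7, 55.8, 238.9]]
in port z 703 [ 63.  66.  81. 129. 143.]
```

View pics/p2.png

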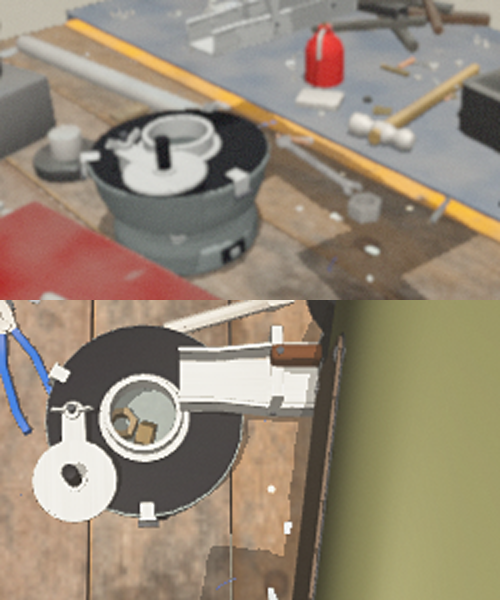

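Upper panel: the neck is clear. Lower panel: nuts lie at the bottom of the bowl at (125,420) and (145,432), nothing is stuck in the neck, and the chute is empty. The load is 3.8 N, which is the chute alone. I'll put the chute back where it stood.

play_rows(
  delta_pos=[
    [0.8,-2,0],
    [2.2,-5,0],
    [3.7,-8.5,0],
    [5.2,-12,0],
    [6.7,-15.5,0],
    [8.1,-19,0],
    [9.08,-21.2,0],
    [9.08,-21.2,0],
    [9.08,-21.2,4],
    [9.08,-21.2,8],
    [9.08,-21.2,12],
    [9.08,-21.2,16],
    [9.08,-21.2,19],
    [9.08,-21.2,21],
    [9.08,-21.2,22],
    [9.08,-21.2,22],
    [9.08,-21.2,22],
  ],
  dr=[
    [0,0,-0.03],
    [0,0,-0.06],
    [0,0,-0.09],
    [0,0,-0.12],
    [0,0,-0.136],
    [0,0,-0.136],
    [0,0,-0.136],
    [0,0,-0.136],
    [0,0,-0.136],
    [0,0,-0.136],
    [0,0,-0.136],
    [0,0,-0.136],
    [0,0,-0.136],
    [0,0,-0.136],
    [0,0,-0.136],
    [0,0,-0.136],
    [0,0,-0.136],
  ],
)

```text
t: 20.5
tcp_pos: [468.7, 16.0, 247.2]
tool_rot: [2.064, 2.366, 0.002]
ft_force: [0.6, 0.6, -3.3]
width: 12.9
grip_force: 61.7
```

```bash
python3 - <<'E'
from h import *
P0,R0,o=cur();print(P0,R0[:,0],R0[:,2],o["ft_force"],o["width"])
p=robot.snapshot("side");w=cloud(p)
ch=sel(w,(425,510),(-100,170),(15,75));print(ch.min(0),ch.max(0))
print([(np.round(d["centre"]),d["confidence"]) for n in ("chute","chute_lip","chute_grip","new_nut","wrench") for d in robot.mark_of(n,p)[:1]])
E
```

```text
[468.7229432   16.00623405 247.15106836] [-1.35600742e-01  9.90763529e-01 -2.60073838e-04] [ 1.76179149e-03 -2.13705901e-05 -9.99998448e-01] [ 0.62817487  0.58212308 -3.32769311] 12.938806007247504
[426.48089025 -78.00875411  15.24705982] [508.81095577 146.70133002  73.80946481]
[(array([467.,  37.,  15.]), 0.64), (array([456., 145.,  17.]), 0.76), (array([473.,  12.,  88.]), 0.81), (array([ 700., -142.,    1.]), 0.45)]
```

play_rows(
  delta_pos=[
    [0,0,0.5],
    [0,0,0.9],
    [0,0,1.2],
    [0,0,1.4],
    [0,0,1.5],
    [0,0,1.6],
    [0,0,1.6],
    [0,0,1.6],
  ],
  dr=[
    [0,0,0],
    [0,0,0],
    [0,0,0],
    [0,0,0],
    [0,0,0],
    [0,0,0],
    [0,0,0],
    [0,0,0],
  ],
)

```text
t: 21.6
tcp_pos: [467.4, 16.0, 231.1]
tool_rot: [-2.065, -2.367, 0.0]
ft_force: [-2.9, -0.4, 4.8]
width: 13.3
grip_force: 63.1
```

Contact: about 8 N of support, and the TCP is at its original height. I'll release and rise.

play_rows(
  delta_pos=[
    [0,0,0],
    [0,0,0],
    [0,0,0],
    [0,0,0],
    [0,0,-3],
    [0,0,-7],
    [0,0,-12],
    [0,0,-17],
    [0,0,-22],
    [0,0,-23],
    [0,0,-23],
  ],
  dr=[
    [0,0,0],
    [0,0,0],
    [0,0,0],
    [0,0,0],
    [0,0,0],
    [0,0,0],
    [0,0,0],
    [0,0,0],
    [0,0,0],
    [0,0,0],
    [0,0,0],
  ],
  grip=0.4,
)

```text
t: 22.7
tcp_pos: [468.5, 16.0, 462.4]
tool_rot: [2.063, 2.364, 0.006]
ft_force: [0.5, 0.2, -1.3]
width: 51.0
grip_force: 0.0
```

```bash
python3 - <<'E'
from h import *
p=robot.snapshot("side");w=cloud(p)
for n in ("chute","chute_grip","cover_knob"):print(n,[np.round(d["centre"]) for d in robot.mark_of(n,p)[:1]])
b=sel(w,(430,500),(-60,80),(77,90));print("bar",len(b),b.mean(0).round(1),b.max(0).round())
k=sel(w,(570,640),(130,210),(182,199));print("knob",len(k),k.mean(0).round(1),k.min(0).round(),k.max(0).round())
P0,R0,o=cur();print(P0,o["joints"].round(2))
K=np.array([607,161.]);piv=np.array([679.,164.3])
for y in (-1.08,-1.08+np.pi):
  P,R=goal([*K,305],y);print(y,delta(P,R,P0,R0))
E
```

```text
chute [array([467.,  37.,  -1.])]
chute_grip [array([472.,  12.,  73.])]
cover_knob [array([610., 162., 186.])]
bar 238 [463.9  19.6  82.6] [479.  67.  86.]
knob 62 [603.3 162.5 190.2] [598. 154. 182.] [613. 169. 197.]
[467.21811462  15.96575268 458.03696184] [ 0.03  0.14 -0.15  1.28 -0.    1.47]
-1.08 ([12.47, 15.81, -0.26], [-0.004, 0.002, 1.216])
2.061592653589793 ([12.47, 15.81, -0.26], [-0.003, -0.005, -1.926])
```

play_rows(
  delta_pos=[
    [3,4,0],
    [6,8,0],
    [9,12,0],
    [12.5,15.8,0],
    [12.5,15.8,0],
    [12.5,15.8,0],
    [12.5,15.8,0],
    [12.5,15.8,0],
    [12.5,15.8,0],
    [12.5,15.8,0],
    [12.5,15.8,0],
    [12.5,15.8,0],
  ],
  dr=[
    [0,0,0.14],
    [0,0,0.28],
    [0,0,0.42],
    [0,0,0.56],
    [0,0,0.7],
    [0,0,0.84],
    [0,0,0.98],
    [0,0,1.12],
    [0,0,1.216],
    [0,0,1.216],
    [0,0,1.216],
    [0,0,1.216],
  ],
)

```text
t: 24.1
tcp_pos: [607.3, 161.2, 459.4]
tool_rot: [-3.047, -0.765, 0.003]
ft_force: [-0.2, -0.6, 1.0]
width: 51.1
grip_force: 0.0
```

play_rows(
  delta_pos=[
    [0,0,4],
    [0,0,8],
    [0,0,11],
    [0,0,11.8],
    [0,0,11.8],
    [0,0,11.8],
  ],
  dr=[
    [0,0,0],
    [0,0,0],
    [0,0,0],
    [0,0,0],
    [0,0,0],
    [0,0,0],
  ],
)

```text
t: 24.7
tcp_pos: [608.0, 161.4, 343.9]
tool_rot: [-3.047, -0.764, -0.004]
ft_force: [1.0, 0.5, -0.1]
width: 51.4
grip_force: 0.0
```

play_rows(
  delta_pos=[
    [0,0,0],
    [0,0,0],
    [0,0,0],
    [0,0,0],
    [0,0,0],
    [0,0,0],
  ],
  dr=[
    [0,0,0],
    [0,0,0],
    [0,0,0],
    [0,0,0],
    [0,0,0],
    [0,0,0],
  ],
  grip=1.0,
)

```text
t: 25.3
tcp_pos: [607.9, 161.3, 344.0]
tool_rot: [3.047, 0.763, 0.005]
ft_force: [-0.0, -0.4, 5.6]
width: 13.7
grip_force: 58.4
```

```bash
python3 - <<'E'
from h import *
P0,R0,o=cur();print(P0,o["width"],o["grip_force"],o["ft_force"],o["joints"].round(2))
piv=np.array([679.4,164.5])
v=P0[:2]-piv;r=np.hypot(*v);th0=np.arctan2(-v[0],-v[1]);print(r,th0)
y0=np.arctan2(R0[1,1],R0[0,1])
for th in np.linspace(th0,-0.02,17)[1:]:
    rr=70.3
    g=[piv[0]-rr*np.sin(th),piv[1]-rr*np.cos(th),P0[2]-155]
    print(round(th,2),delta(*goal(g,y0-.75*(th-th0)),P0,R0))
E
```

```text
[607.86661588 161.3461981  344.01964791] 13.704802528227413 58.429468274116516 [-0.01895086 -0.42103052  5.55995459] [ 0.26  0.46  0.01  1.12 -0.    2.91]
71.60287361975396 1.5267363278713575
1.43 ([-0.15, 0.68, 0.0], [0.001, -0.003, -0.073])
1.33 ([-0.35, 1.33, 0.0], [0.001, -0.003, -0.145])
1.24 ([-0.49, 2.0, 0.0], [0.001, -0.003, -0.218])
1.14 ([-0.56, 2.67, 0.0], [0.001, -0.003, -0.29])
1.04 ([-0.57, 3.35, 0.0], [0.001, -0.003, -0.363])
0.95 ([-0.51, 4.03, 0.0], [0.001, -0.003, -0.435])
0.85 ([-0.39, 4.7, 0.0], [0.002, -0.003, -0.508])
0.75 ([-0.2, 5.35, 0.0], [0.002, -0.003, -0.58])
0.66 ([0.05, 5.98, 0.01], [0.002, -0.003, -0.653])
0.56 ([0.36, 6.59, 0.01], [0.002, -0.003, -0.725])
0.46 ([0.72, 7.16, 0.01], [0.002, -0.003, -0.798])
0.37 ([1.14, 7.69, 0.01], [0.002, -0.002, -0.87])
0.27 ([1.61, 8.19, 0.01], [0.002, -0.002, -0.943])
0.17 ([2.12, 8.63, 0.01], [0.002, -0.002, -1.015])
0.08 ([2.68, 9.02, 0.02], [0.002, -0.002, -1.088])
-0.02 ([3.27, 9.36, 0.02], [0.003, -0.002, -1.16])
```

play_rows(
  delta_pos=[
    [-0.15,0.68,0],
    [-0.35,1.33,0],
    [-0.49,2,0],
    [-0.56,2.67,0],
    [-0.57,3.35,0],
    [-0.51,4.03,0],
    [-0.39,4.7,0],
    [-0.2,5.35,0],
    [0.05,5.98,0],
    [0.36,6.59,0],
    [0.72,7.16,0],
    [1.14,7.69,0],
    [1.61,8.19,0],
    [2.12,8.63,0],
    [2.68,9.02,0],
    [3.25,9.35,0],
    [3.25,9.35,0],
    [3.25,9.35,0],
  ],
  dr=[
    [0,0,-0.073],
    [0,0,-0.145],
    [0,0,-0.218],
    [0,0,-0.29],
    [0,0,-0.363],
    [0,0,-0.435],
    [0,0,-0.508],
    [0,0,-0.58],
    [0,0,-0.653],
    [0,0,-0.725],
    [0,0,-0.798],
    [0,0,-0.87],
    [0,0,-0.943],
    [0,0,-1.015],
    [0,0,-1.088],
    [0,0,-1.16],
    [0,0,-1.16],
    [0,0,-1.16],
  ],
)

```text
t: 27.1
tcp_pos: [679.9, 92.5, 343.9]
tool_rot: [2.13, 2.305, -0.004]
ft_force: [-1.8, -4.4, 8.2]
width: 13.6
grip_force: 59.1
```

play_rows(
  delta_pos=[
    [0,0,0],
    [0,0,0],
    [0,0,0],
    [0,0,0],
    [0,0,-4],
    [0,0,-8],
    [0,0,-12],
    [0,0,-12],
    [0,0,-12],
  ],
  dr=[
    [0,0,0],
    [0,0,0],
    [0,0,0],
    [0,0,0],
    [0,0,0],
    [0,0,0],
    [0,0,0],
    [0,0,0],
    [0,0,0],
  ],
  grip=0.4,
)

```text
t: 28.0
tcp_pos: [680.4, 94.3, 463.5]
tool_rot: [2.129, 2.307, 0.004]
ft_force: [-0.2, -0.9, -0.9]
width: 50.9
grip_force: 0.0
```

```bash
python3 - <<'E'
from h import *
P0,R0,o=cur();print(P0,o["ft_force"],o["width"])
ims=[]
for c in ("side","wrist","top"):
    p=robot.snapshot(c);w=cloud(p)
    for n in ("cover_knob","cover_pivot","port","chute","new_nut"):print(c,n,[np.round(d["centre"],1) for d in robot.mark_of(n,p)[:1]])
    k=sel(w,(630,730),(60,140),(182,199));print("knob",len(k),k.mean(0).round(1) if len(k) else 0,k.min(0).round() if len(k) else 0,k.max(0).round() if len(k) else 0)
    if c!="top": ims.append(cv2.resize(p["image"],(400,300)))
cv2.imwrite("pics/e.png",np.hstack(ims))
E
```

```text
[680.41572579  94.32983404 463.48256374] [-0.22948654 -0.94516801 -0.89235405] 50.91665659983685
side cover_knob [array([681.1,  96.3, 183.8])]
side cover_pivot [array([677.4, 166.3, 154.7])]
side port [array([683.9,  89.6, 152.2])]
side chute [array([465.5,  35.5,  -1.1])]
side new_nut [array([ 562.8, -102.3,    0.9])]
knob 52 [675.7  95.9 189.9] [671.  87. 182.] [684. 103. 195.]
wrist cover_knob [array([682. ,  92. , 186.1])]
wrist cover_pivot [array([678.6, 162.8, 158.6])]
wrist port [array([684.4,  96.4, 151.1])]
wrist chute [array([465.8,  37.3,   1.6])]
wrist new_nut [array([463.6,  17.4,  71.4])]
knob 348 [680.2  97.3 192.7] [673.  88. 182.] [688. 104. 196.]
top cover_knob []
top cover_pivot []
top port []
top chute []
top new_nut [array([ 5.656e+02, -1.017e+02,  4.000e-01])]
knob 0 0 0 0
```

View pics/e.png

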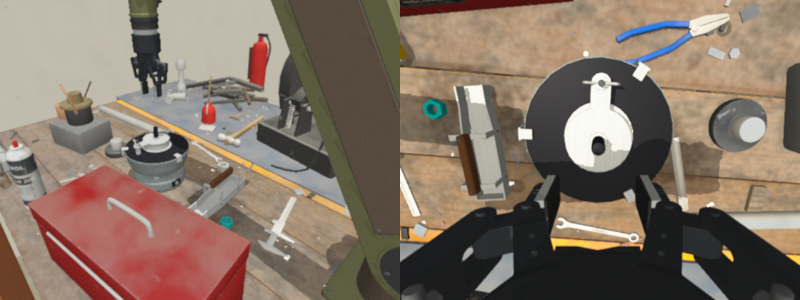

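The cover is shut: the knob is at x≈680 against a neck centre of 679.5, at (598,145) in the wrist panel. The chute stands upright and empty at (480,145), and the wrench and bright nut haven't moved. I'm handing in.

```bash
python3 -c "
from bench import robot
print(robot.sign_off())"
```

```text
the job is handed in; nothing more can be done
None
```

I handed the job in at about 28 s: the nuts went into the bowl without being handled, the empty chute stands upright where it started, the cover is shut and the tools lie undisturbed; only some of the four nuts showed through the port, so the count rests on the empty chute and the drop in weight.

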